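# Clear the chips and slide the torque fork home on its pins

### The job

Get the fixture ready for tightening: with the orange scraper, wipe the three brass chips off the steel bed into the yellow chip tray at its side, keeping fingers and fork plate off the chips, and put the scraper back down on the bench mat. Then slide the aluminium fork plate along the bed, under the gearhead's flange and around its neck, until its two holes drop over the two locating pins and it lies flat on the bed, and let go. Leave the motors and the wrench where they are.

Things in the scene. Friction and masses are not known exactly. Their poses are not given: they have to be found in the camera images.
- fixture: Fixture fixed to the bench: dark steel bed 160 mm (x) x 170 mm (y), its top 30 mm high. Origin at the centre of its underside, z up, x away from the robot, turned by up to 17 degrees. On it: a clamped gearhead at x = +40, y = 0 mm; two pins; a chip tray along its -y flank. The chips lie on the open bed, origins at x -56 to -16, y -45 to +45 mm.
- gearhead (a point): Point on the bed's top on the axis of the gearhead fixed there: a black neck with flats, 30 mm wide in fixture y, 37 mm long in x, 26 mm high, under a round flange of 54 mm diameter, 8 mm thick, with a red shaft cap up to 68 mm above the bed. The flange is wider than the fork's slot: the fork goes in only from the fixture's -x side, under the flange (26 mm over the bed).
- pin_left (a point): Foot, on the bed's top, of the fixed steel locating pin at fixture x = +40, y = +46 mm: 10 mm diameter, 6 mm high, its nose tapering to 6 mm diameter over the top 3.5 mm.
- pin_right (a point): Foot, on the bed's top, of the like locating pin at fixture x = +40, y = -46 mm.
- chip_tray (a point): Centre of the floor of the yellow chip tray, fixed to the bed's -y edge: fixture x from -80 to +12, y from -85 to -135 mm, floor 6 mm and outer walls 22 mm above the bench, so all of it is lower than the bed's top. It is open towards the bed: a chip pushed over the bed's -y edge falls in.
- fork_plate: Aluminium fork plate, 140 mm square, 8 mm thick, 0.36 to 0.6 kg, flat on the bench. Origin on its underside below the centre of its black grip, z up, +x along the arms to the open end: x -20 to +120, y -70 to +70 mm. Slot 33 mm wide, mouth flared to 45 mm, ends at x = +70 mm. Home: axes parallel to the fixture's, origin at fixture x = -50, y = 0, z = 30 mm, slot end 1.5 mm short of the neck.
- plate_grip (a point): Middle of the fork plate's upright grip, 38 mm above the plate's underside. The grip is a block 16 mm thick in the plate's x, 60 mm long in y, from 12 to 50 mm above the underside; pinch it across x. The plate's centre of mass lies about 40 mm ahead of it, towards the arms.
- hole_left (a point): Centre, at the plate's underside, of the 11.5 mm through hole in the fork's +y arm (plate x = +90, y = +46 mm); belongs over pin_left.
- hole_right (a point): Centre, at the underside, of the like hole in the fork's -y arm (plate x = +90, y = -46 mm); belongs over pin_right.
- scraper: Orange scraper block, 0.15 kg, standing on the bench on its working face. Origin at the centre of its underside, z up. Foot 22 mm thick (x), 80 mm long (y), 16 mm high; on it an upright grip 18 mm thick (x), 50 mm long (y), its top 62 mm above the underside. Pinch the grip across x; push with either long side. It is the same turned half round.
- chip1: bent brass turning chip, about 24 x 10 x 5 mm, 10 g, lying on the fixture's bed; origin at the middle of its underside. Must not be touched with the fingers.
- chip2: bent brass turning chip, about 24 x 10 x 5 mm, 10 g, lying on the fixture's bed; origin at the middle of its underside. Must not be touched with the fingers.
- chip3: bent brass turning chip, about 24 x 10 x 5 mm, 10 g, lying on the fixture's bed; origin at the middle of its underside. Must not be touched with the fingers.
- gearmotor1: standing gearmotor, 54 mm flange, 139 mm tall, a bystander to be left alone; origin at its foot
- gearmotor2: standing gearmotor like gearmotor1, to be left alone; origin at its foot
- gearmotor3: standing gearmotor like gearmotor1, to be left alone; origin at its foot
- bare_motor: bare silver motor standing on end, 36 mm diameter, 69 mm tall to its shaft's tip, to be left alone; origin at its foot
- wrench: open-ended wrench, 150 mm long, lying on the mat beyond the fixture, to be left alone; origin at its middle, underside
Things that resemble listed ones, but are neither listed nor needed, are in the scene too. Several things look just like the scraper: the one meant starts farthest from the robot's base.

How it is judged:
On the way, in this order (a step that is already met when the one before it is completed fails the run):
1. all three chips lie in the yellow chip tray (y of chip1 in the frame of fixture between -0.135 and -0.085 m and x of chip1 in the frame of fixture between -0.081 and 0.013 m and z of each of chip1, chip2, chip3 in the frame of fixture below 0.026 m and y of chip2 in the frame of fixture between -0.135 and -0.085 m and x of chip2 in the frame of fixture between -0.081 and 0.013 m and y of chip3 in the frame of fixture between -0.135 and -0.085 m and x of chip3 in the frame of fixture between -0.081 and 0.013 m), for 0.2 s.
2. the fork plate lies flat on the bed with both holes over the locating pins (horizontal distance between hole_left and pin_left below 0.0025 m and horizontal distance between hole_right and pin_right below 0.0025 m and z of fork_plate in the frame of fixture below 0.0325 m and angle between fork_plate's own z axis and vertical below 0.03 rad), for 0.2 s.
At the end, for the whole second after the job is handed in: All three chips lie in the yellow tray; the fork plate lies flat on the bed (within 2.5 mm and 0.03 rad), each hole within 2.5 mm of its pin; the scraper lies on the bench, its origin below 20 mm, touching neither fixture nor fork plate; plate and scraper at rest (all of step 1 and all of step 2 and linear speed of each of fork_plate, scraper below 0.01 m/s and height (world z) of scraper below 0.02 m and contact force between scraper and fixture below 0.1 N and contact force between scraper and fork_plate below 0.1 N).
It fails at once if a chip was touched with the fingers or pushed with the fork plate (contact force between any of the fingers, fork_plate and chip1 above 0.3 N or contact force between any of the fingers, fork_plate and chip2 above 0.3 N or contact force between any of the fingers, fork_plate and chip3 above 0.3 N).
It fails at once if a motor or the wrench was shifted by more than 20 mm or a motor tipped over (distance of any of gearmotor1, gearmotor2, gearmotor3, bare_motor, wrench from where it was at the start of the episode above 0.02 m or angle between any of gearmotor1, gearmotor2, gearmotor3, bare_motor's own z axis and vertical above 0.3 rad).
It also fails if it takes over 69 s, if anything falls off the work surface, if the arm or the gripper's body presses on something with over 40 N, if the wrist force passes 120 N, or if a joint passes its speed limit or range.

### The arm

A 6-joint arm with a two-finger parallel gripper is mounted at the origin on the work surface. World frame = base frame: x ahead of the robot, y to its left, z up, the work surface at z = 0. Lengths are in m, angles in rad, forces in N, time in s.
With the tool pointing down it reaches from about 0.325 to 0.775 m from the base axis. Payload 5.5 kg.
Tool frame: the origin (TCP) lies between the finger pads; the fingertips stand 8 mm ahead of it and the grasp point (between the pads) lies 11 mm behind it (tcp_to_tips is the distance from the TCP to the fingertips, in m); z points along the fingers, y is the direction in which the jaws open and shut (so a half turn about z gives the same grasp; the last joint's range is limited). The gripper opens to 88 mm and grips with 3 to 60 N. Pads are 20 mm wide; open, the fingers measure 115 mm over their backs; the gripper's body (75 mm by 178 mm) begins 61 mm behind the grasp point.
Start: joints at [-1.362, 0.091, 1.231, -0, 1.82, -0.057], TCP at [0.158, -0.579, 0.231] pointing down, gripper open.
Joint ranges: [-2.87, 2.87], [-0.86, 2.18], [0.17, 2.46], [-1.51, 4.65], [0.06, 2.69], [-2.65, 2.65]. Speed limits (rad/s): [2.57, 2.57, 3.01, 3.14, 3.14, 3.14].

### API

Orientations are given as a unit quaternion [w, x, y, z].
In Python, from bench import * gives the robot as it stands. Calls block until the motion is done:
- move_to(position, orientation): joint-space move of the TCP to a pose.
- move_l(position, speed=0.15, orientation=None): straight line of the TCP; orientation=None keeps the orientation; speed is the mean speed in m/s.
- movej(angles): joint-space move.
- gripper_open() and close(): open the fingers fully, or close them until they stop; the grip force is fixed at half the most.
- hold(seconds).
- inverse_kinematics(position, orientation): joint angles nearest the present ones, or None.
- state(): the state.
- get_image(name): name is "side" or "top"; returns a dict with "frame" (400x640x3 uint8, blue, green, red), "depth" (400x640 float32, m along the optical axis (not along the pixel's ray), 0 where there is no reading), "camera_matrix" (3x3 intrinsics, pixels), "k1" (the pictures are not rectified: a ray, as slopes to the right and down, at radius r is drawn at 1 + k1 r^2 times it, then the intrinsics apply), "view" (4x4, takes a point from world to camera coordinates). Camera axes: x right, y up, looking along -z (the intrinsics and any distortion apply to the point x, -y, -z); pixel columns grow to the right and rows downward; lengths in m; the calibration is good to about 2 mm. A picture is of the moment at which its call begins.
A pose or a line that the arm cannot do raises IKError and nothing moves.
- job_done(): hands the job in, once; it reports no verdict.
The state is a dict: "time": time; "joint_pos": joint angles; "dq": joint speeds; "joint_torque": joint torques, N m; "ee_pos": TCP position; "ee_rot": TCP orientation; "ft_force": force on the tool from outside, world axes, zero at the start; "moment": the same for the moment, N m; "finger_gap": finger opening in m.
Only numpy, scipy, OpenCV 4.12 (cv2) and the standard library are available. Lean on these libraries where they do the work, as an engineer would, in place of code of your own. Each camera call takes 0.05 s, during which the arm holds its last target.

## Working session

There is one attempt and no reset: what is moved stays moved. The work goes in short steps, each a Python script; the robot and the scene stay as the last script left them, time stands still between calls to the robot, and variables do not carry over. Pictures are saved under pics/ and viewed, and the job is handed in when it is done.

```bash
ls; mkdir -p pics; cat > h.py <<'E'
from bench import *
import numpy as np, cv2
def snap(name, tag):
    im=get_image(name); np.savez(f'pics/{tag}.npz',**{k:np.array(v) for k,v in im.items()})
    cv2.imwrite(f'pics/{tag}.png',im['frame']); return im
def load(tag): return dict(np.load(f'pics/{tag}.npz'))
def ray(im,u,v):
    K=np.array(im['camera_matrix']);k1=float(im['k1'])
    d=np.array([(u-K[0,2])/K[0,0],(v-K[1,2])/K[1,1]]); s=d.copy()
    for _ in range(30): s=d/(1+k1*(s@s))
    return s
def cam2w(im,p):
    V=np.array(im['view']); R=V[:3,:3]; return R.T@(np.array([p[0],-p[1],-p[2]])-V[:3,3])
def px_depth(im,u,v):
    z=float(im['depth'][int(round(v)),int(round(u))]); s=ray(im,u,v); return cam2w(im,[s[0]*z,s[1]*z,z])
def px_plane(im,u,v,h):
    s=ray(im,u,v); a=cam2w(im,[0,0,0]); b=cam2w(im,[s[0],s[1],1]); d=b-a
    return a+d*(h-a[2])/d[2]
def proj(im,P):
    V=np.array(im['view']);K=np.array(im['camera_matrix']);c=V[:3,:3]@np.array(P)+V[:3,3]
    x,y=c[0]/-c[2],-c[1]/-c[2]; f=1+float(im['k1'])*(x*x+y*y)
    return np.array([K[0,0]*x*f+K[0,2],K[1,1]*y*f+K[1,2]])
def crop(tag,out,x0,y0,x1,y1,s):
    im=cv2.imread(f'pics/{tag}.png')[y0:y1,x0:x1]
    cv2.imwrite(f'pics/{out}.png',cv2.resize(im,None,fx=s,fy=s,interpolation=cv2.INTER_CUBIC))
E
python3 - <<'E'
from h import *
a=snap('top','t0');b=snap('side','s0')
for i in (a,b): print(np.round(i['camera_matrix'],1).tolist(),i['k1'],np.round(cam2w(i,[0,0,0]),3))
print(state())
E
```

```text
pics
[[370.9, 0.0, 318.5], [0.0, 370.9, 202.0], [0.0, 0.0, 1.0]] -0.042463827224264214 [ 0.494 -0.02   0.966]
[[370.8, 0.0, 318.9], [0.0, 370.8, 201.8], [0.0, 0.0, 1.0]] -0.040351822962070044 [0.23  0.799 0.722]
{'time': 0.1, 'joint_pos': array([-1.36173124e+00,  9.17766613e-02,  1.23174287e+00, -1.07773912e-05,
        1.81980075e+00, -5.67002124e-02]), 'dq': array([ 0.00080965, -0.00106229, -0.00173311, -0.00200092, -0.00134621,
        0.00042519]), 'joint_torque': array([ 2.71489211e-03, -4.47860026e+01, -4.07568276e+01,  7.00790598e-02,
        2.84943479e-02, -1.07540964e-04]), 'ee_pos': array([ 0.15753185, -0.57869364,  0.22963684]), 'ee_rot': array([-8.60911763e-04,  9.91183890e-01,  1.32490562e-01, -7.09523715e-05]), 'ft_force': array([-0.90809488, -0.0823379 ,  0.53831564]), 'moment': array([-0.01428894, -0.00105457,  0.01881398]), 'finger_gap': 0.08782931816261688}
```

View pics/t0.png

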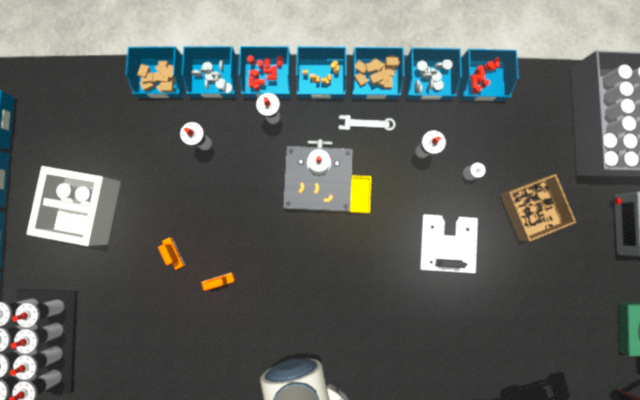

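View pics/s0.png

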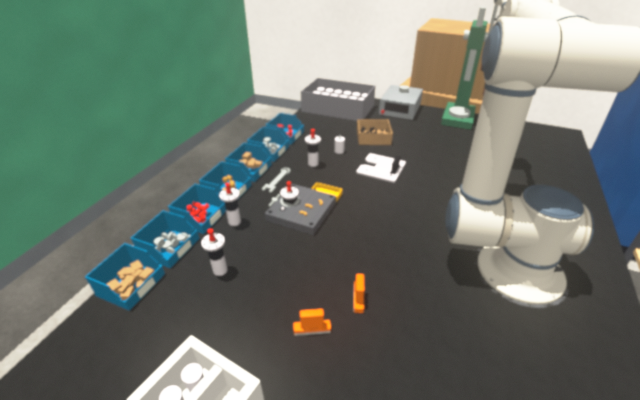

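```bash
python3 - <<'E'
from h import *
crop('t0','t0f',270,125,400,225,6)
crop('t0','t0p',400,190,500,290,6)
crop('t0','t0s',140,220,250,310,7)
crop('s0','s0s',270,260,400,350,6)
im=load('t0')
for n,u,v in [('scrA',172,253),('scrB',218,282),('bedcenter',300,195),('plate',435,235),('tray',361,190)]:
    print(n,np.round(px_depth(im,u,v),3))
E
```

```text
scrA [0.434 0.354 0.037]
scrB [0.368 0.228 0.063]
bedcenter [0.584 0.035 0.03 ]
plate [ 0.486 -0.313  0.01 ]
tray [ 0.601 -0.122  0.007]
```

View pics/t0f.png

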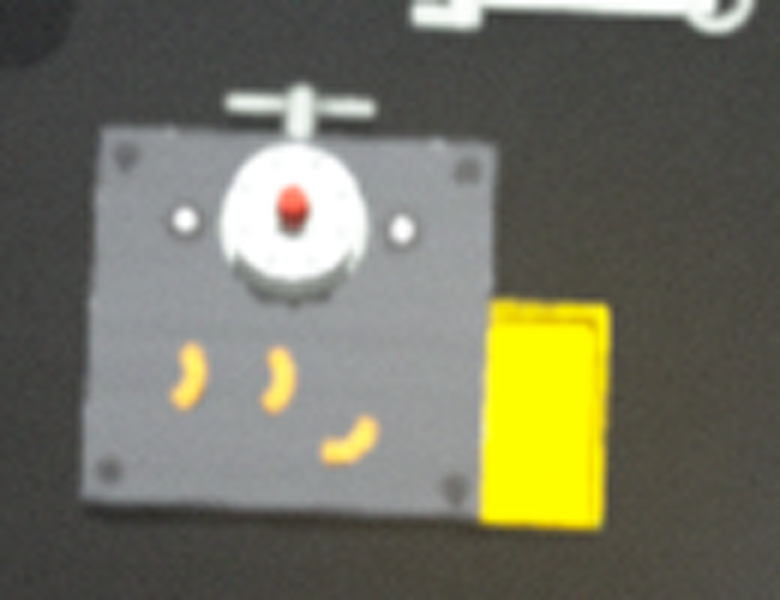

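View pics/t0p.png

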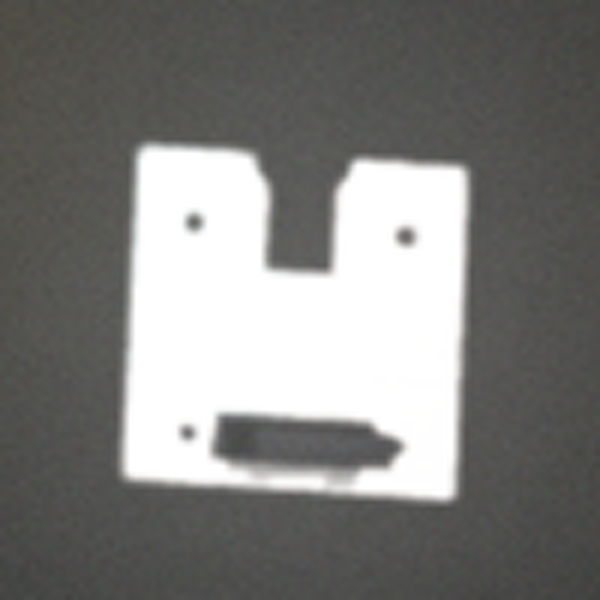

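View pics/t0s.png

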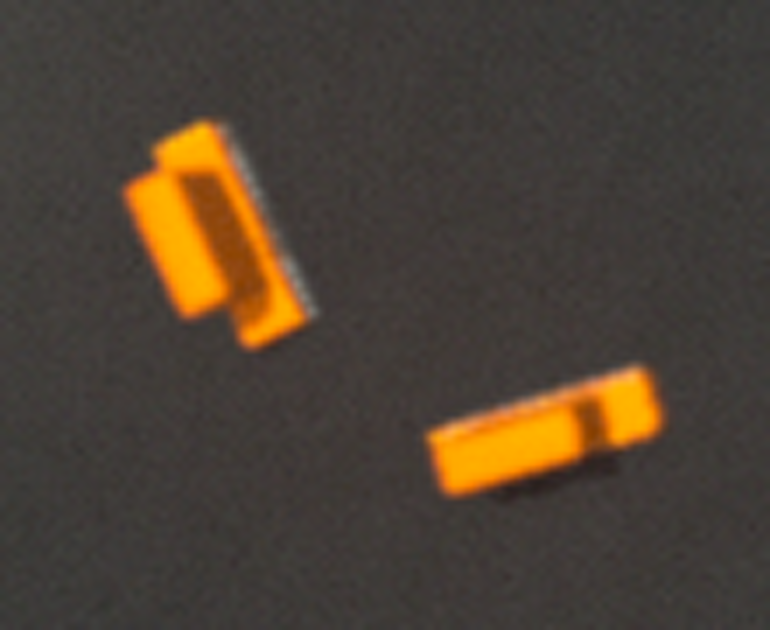

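View pics/s0s.png

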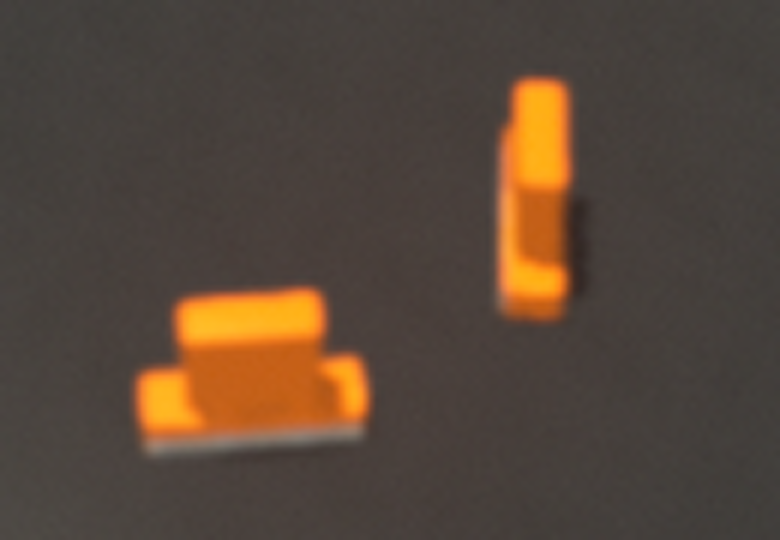

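```bash
cat >> h.py <<'E'
def cen(im,u,v,r=4,dark=False):
    g=im['frame'].astype(float).sum(2)/3
    ui,vi=int(round(u)),int(round(v)); p=g[vi-r:vi+r+1,ui-r:ui+r+1]
    if dark: p=255-p
    w=np.clip(p-np.median(p)-0.15*(p.max()-np.median(p)),0,None)
    yy,xx=np.mgrid[vi-r:vi+r+1,ui-r:ui+r+1]
    d=np.hypot(xx-u,yy-v)<=r+.3; w=w*d
    return (w*xx).sum()/w.sum(),(w*yy).sum()/w.sum()
def cp(U,V,s,x0,y0): return (U+.5)/s-.5+x0,(V+.5)/s-.5+y0
E
python3 - <<'E'
from h import *
im=load('t0')
pl=cen(im,*cp(185,220,6,270,125),3); pr=cen(im,*cp(401,229,6,270,125),3)
print(pl,pr)
L=px_plane(im,*pl,.034);R=px_plane(im,*pr,.034)
print('pins',L,R,np.linalg.norm(L-R)); d=(L-R)/np.linalg.norm(L-R); yaw=np.arctan2(-d[0],d[1]); print('yaw',np.degrees(yaw))
M=(L+R)/2; c,s=np.cos(yaw),np.sin(yaw); F=M[:2]-np.array([c,s])*.04; print('fixture',F)
for n,U,V,h in [('TL',101,128,.03),('TR',497,145,.03),('BL',82,496,.03),('BR',478,515,.03),('trayTR',609,303,.022),('trayBR',602,527,.022),('chip1',190,376,.003),('c2',279,379,.03),('c3',350,441,.03)]:
    p=px_plane(im,*cp(U,V,6,270,125),h if n[0]!='c' else .033)[:2]-F; print(n,np.round([c*p[0]+s*p[1],-s*p[0]+c*p[1]],4))
# plate
hl=cen(im,*cp(194,222,6,400,190),3,True); hr=cen(im,*cp(405,236,6,400,190),3,True); print(hl,hr)
L=px_plane(im,*hl,.006);R=px_plane(im,*hr,.006); d=(L-R);print(L,R,np.linalg.norm(d)); yp=np.arctan2(-d[0],d[1]);print('yawp',np.degrees(yp))
M=(L+R)[:2]/2; c2,s2=np.cos(yp),np.sin(yp); O=M-.09*np.array([c2,s2]); print('plate O',O)
for n,U,V in [('TL',138,145),('TR',468,166),('BL',122,480),('BR',457,501),('slotL',266,270),('slotR',332,272)]:
    p=px_plane(im,*cp(U,V,6,400,190),.008)[:2]-O; print(n,np.round([c2*p[0]+s2*p[1],-s2*p[0]+c2*p[1]],4))
# grip
for n,U,V in [('gTL',219,413),('gTR',374,424),('gBL',213,459)]:
    p=px_plane(im,*cp(U,V,6,400,190),.05)[:2]-O; print(n,np.round([c2*p[0]+s2*p[1],-s2*p[0]+c2*p[1]],4))
# scraper A grip top
for n,U,V,h in [('a',125,188,.062),('b',186,320,.062),('c',228,300,.062),('d',168,170,.062),('foot tr',222,124,.0),('foot br',315,318,0),('footbl',245,350,.016),('foot tl',155,148,.016),('f tr',212,121,.016),('f br',306,318,.016)]:
    print(n,np.round(px_plane(im,*cp(U,V,7,140,220),h),4))
E
```

```text
(np.float64(300.39295462299555), np.float64(161.08785397475265)) (np.float64(336.55678026089595), np.float64(162.73404793204568))
pins [0.67036472 0.03490587 0.034     ] [ 0.66699694 -0.05707318  0.034     ] 0.09204068035417351
yaw -2.096926503464426
fixture [ 0.62870761 -0.00962005]
TL [0.0785 0.0842]
TR [ 0.0789 -0.0852]
BL [-0.0793  0.0836]
BR [-0.0795 -0.0835]
trayTR [ 0.0143 -0.1363]
trayBR [-0.0816 -0.1368]
chip1 [-0.0267  0.0405]
c2 [-0.0262  0.0029]
c3 [-0.051  -0.0282]
(np.float64(431.90370857659735), np.float64(226.59619548830963)) (np.float64(467.14799971710795), np.float64(228.96308258091898))
[ 0.50781528 -0.306113    0.006     ] [ 0.50248764 -0.39804542  0.006     ] 0.09208665781223088
yawp -3.316675399640476
plate O [ 0.41530221 -0.3468723 ]
TL [0.1215 0.0724]
TR [ 0.1221 -0.0714]
BL [-0.0219  0.0721]
BR [-0.0216 -0.0723]
slotL [0.0715 0.0146]
slotR [ 0.0725 -0.014 ]
gTL [0.0114 0.0451]
gTR [ 0.011 -0.019]
gBL [-0.0074  0.0466]
a [0.4511 0.3809 0.062 ]
b [0.4057 0.3575 0.062 ]
c [0.4128 0.3428 0.062 ]
d [0.4576 0.3658 0.062 ]
foot tr [0.4725 0.3724 0.    ]
foot br [0.4012 0.3346 0.    ]
footbl [0.3907 0.3543 0.016 ]
foot tl [0.4637 0.3906 0.016 ]
f tr [0.4739 0.3697 0.016 ]
f br [0.4027 0.3321 0.016 ]
```

I measured two orange blocks in the top picture. A is at (172,253), world (0.432, 0.362), 0.56 m from the base. B is at (218,282), world (0.368, 0.228), 0.43 m from the base. A is the one meant because it is farthest, and the enlarged crop confirms its shape and size. The fixture fits at (0.629, -0.010), yaw -2.1°. The plate fits at (0.415, -0.347), yaw -3.3°. All known sizes agree to within about 2 mm.

```bash
cat >> h.py <<'E'
from scipy.spatial.transform import Rotation as Rn
def q_down(phi, pitch=0.0):
    """tool down, jaw (tool y) along heading phi (deg)"""
    f=np.radians(phi); y=np.array([np.cos(f),np.sin(f),0]); z=np.array([0,0,-1.]); x=np.cross(y,z)
    r=Rn.from_matrix(np.c_[x,y,z])
    if pitch: r=Rn.from_rotvec(np.radians(pitch)*x)*r
    q=r.as_quat(); return [q[3],q[0],q[1],q[2]]
FX=np.array([0.62871,-0.00962]); FYAW=np.radians(-2.097)
def fx(x,y,z=0.0):
    c,s=np.cos(FYAW),np.sin(FYAW); return np.array([FX[0]+c*x-s*y,FX[1]+s*x+c*y,z])
def st(m=''):
    s=state(); print(m,'t',round(s['time'],2),'tcp',np.round(s['ee_pos'],4),'F',np.round(s['ft_force'],2),'M',np.round(s['moment'],2),'gap',round(s['finger_gap'],4)); return s
E
python3 - <<'E'
from h import *
q=q_down(117.2)
move_to([.432,.362,.15],q); st('above')
im=snap('top','t1')
move_l([.432,.362,.034],speed=.12); st('down')
close(); st('closed')
move_l([.432,.362,.12],speed=.15); st('up')
snap('side','s1')
E
```

```text
above t 3.52 tcp [0.4325 0.3615 0.15  ] F [-0.28 -0.19 -0.11] M [ 0.15 -0.11 -0.01] gap 0.0877
down t 4.69 tcp [0.4325 0.3624 0.0351] F [ 0.06 -0.07  0.57] M [ 0.09 -0.13 -0.  ] gap 0.0879
closed t 5.77 tcp [0.432  0.362  0.0339] F [ 0.38 -0.09 -0.38] M [ 0.07 -0.11  0.03] gap 0.018
up t 6.49 tcp [0.4316 0.3617 0.1189] F [ 0.27 -0.11 -1.6 ] M [ 0.09 -0.11  0.  ] gap 0.0178
```

View pics/s1.png

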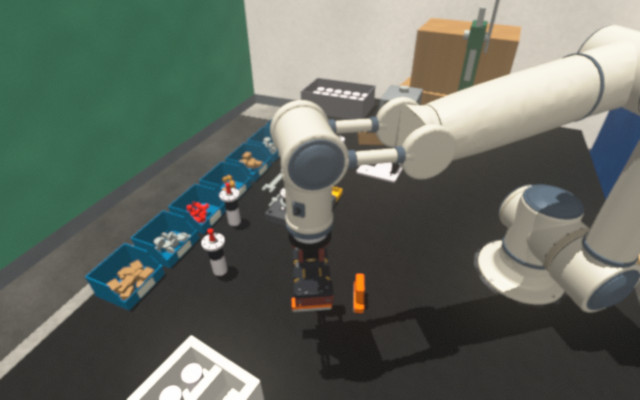

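View pics/t1.png

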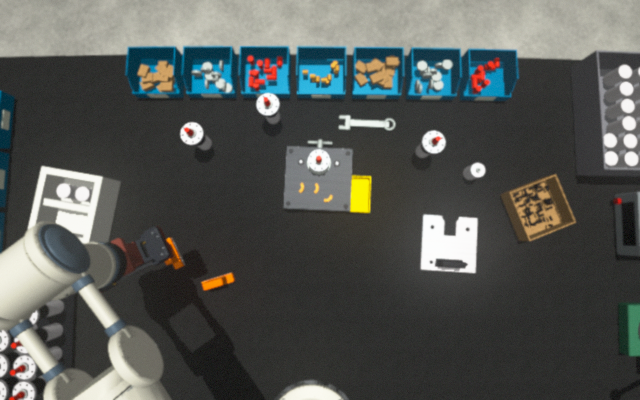

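```bash
python3 - <<'E'
from h import *
q=q_down(87.9)
move_to(fx(-.037,.072,.12),q); st('above')
move_l(fx(-.037,.072,.0675),speed=.12); st('near')
for z in (.0660,.0652,.0645,.0640):
    move_l(fx(-.037,.072,z),speed=.03); s=st(str(z))
    if s['ft_force'][2]>2: break
snap('side','s2'); snap('top','t2')
crop('s2','s2c',240,140,380,250,5)
crop('t2','t2c',240,110,400,230,5)
E
```

```text
above t 7.83 tcp [0.5941 0.0649 0.1198] F [-0.59  0.37 -1.24] M [ 0.06 -0.11  0.04] gap 0.0181
near t 8.42 tcp [0.5944 0.0642 0.0678] F [ 0.04 -0.26 -1.56] M [ 0.06 -0.16 -0.01] gap 0.0178
0.066 t 8.67 tcp [0.5947 0.0637 0.0666] F [ 1.3  -0.8  -2.08] M [ 0.04 -0.2   0.01] gap 0.0182
0.0652 t 8.92 tcp [0.5944 0.0636 0.0653] F [-0.31  0.32 -1.41] M [ 0.04 -0.12 -0.  ] gap 0.0181
0.0645 t 9.17 tcp [0.5943 0.0637 0.0644] F [-0.1   0.46 -1.11] M [ 0.09 -0.12  0.03] gap 0.0178
0.064 t 9.42 tcp [0.5944 0.0637 0.064 ] F [ 0.5   0.76 -0.92] M [ 0.11 -0.22  0.02] gap 0.0179
```

View pics/s2c.png

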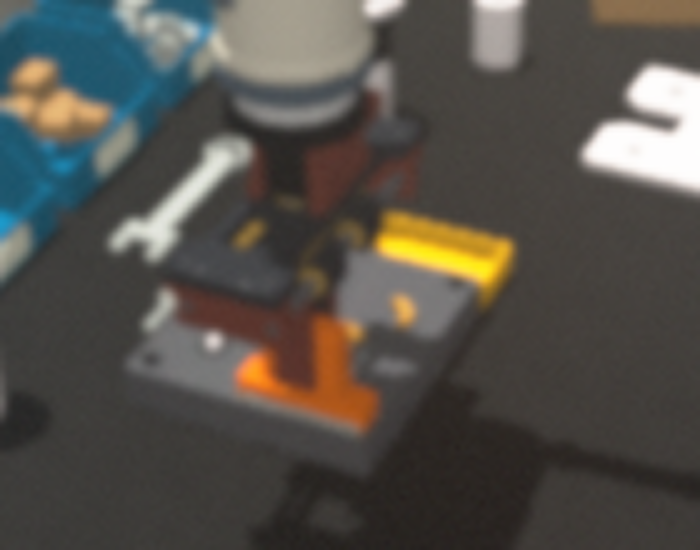

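View pics/t2c.png

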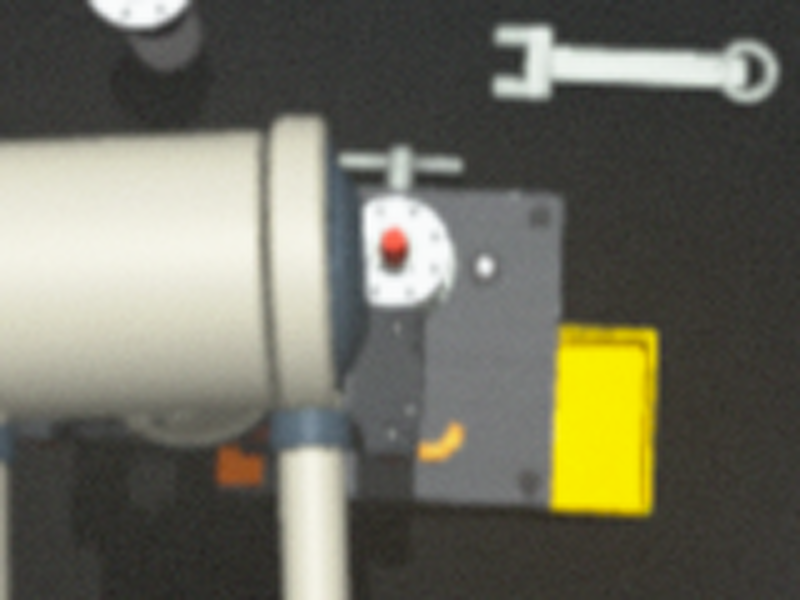

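```bash
python3 - <<'E'
from h import *
for y in (.02,-.04):
    move_l(fx(-.037,y,.0642),speed=.07); st(str(y))
snap('top','t3');snap('side','s3')
crop('s3','s3c',240,140,380,250,5)
crop('t3','t3c',240,110,400,230,5)
E
```

```text
0.02 t 10.41 tcp [0.5925 0.0119 0.0642] F [ 0.14 -0.16 -1.63] M [ 0.05 -0.13 -0.  ] gap 0.0178
-0.04 t 11.42 tcp [ 0.5903 -0.048   0.0642] F [ 0.25 -0.47 -1.84] M [ 0.05 -0.18  0.01] gap 0.0175
```

View pics/s3c.png

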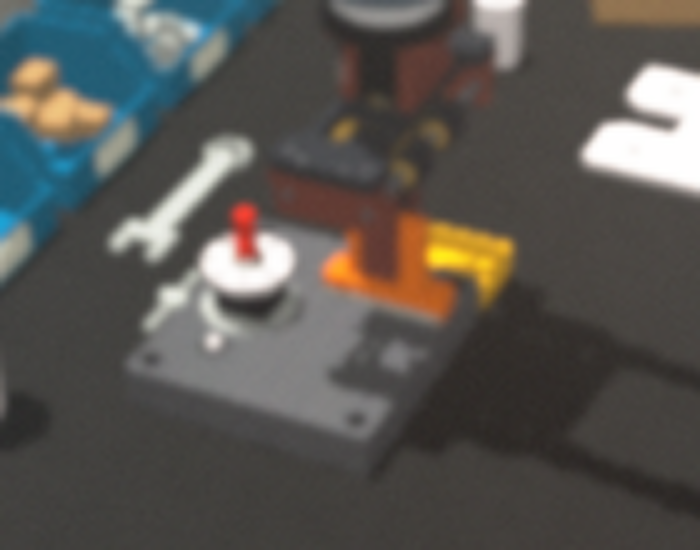

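View pics/t3c.png

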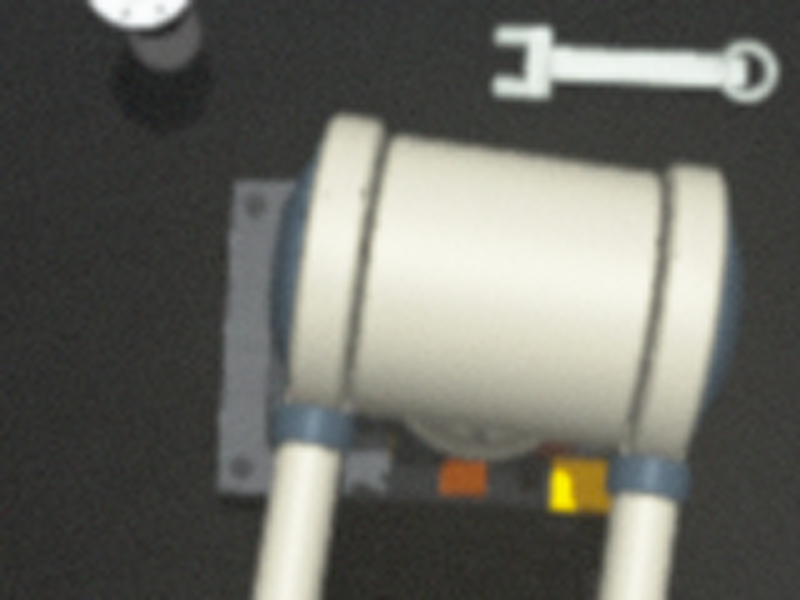

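```bash
python3 - <<'E'
from h import *
move_l(fx(-.037,-.094,.0642),speed=.06); st('end')
snap('side','s4')
move_l(fx(-.037,-.090,.14),speed=.2)
move_to([.45,.17,.10],q_down(87.9)); st('aside')
snap('top','t4')
crop('t4','t4c',260,120,400,225,5.5)
crop('s4','s4c',240,140,380,250,5)
E
```

```text
end t 12.57 tcp [ 0.5883 -0.1019  0.0642] F [ 0.07  0.34 -2.45] M [ 0.03 -0.14  0.02] gap 0.0176
aside t 14.32 tcp [0.4505 0.1693 0.1   ] F [ 0.58  0.15 -2.13] M [ 0.03 -0.16  0.04] gap 0.0178
```

View pics/t4c.png

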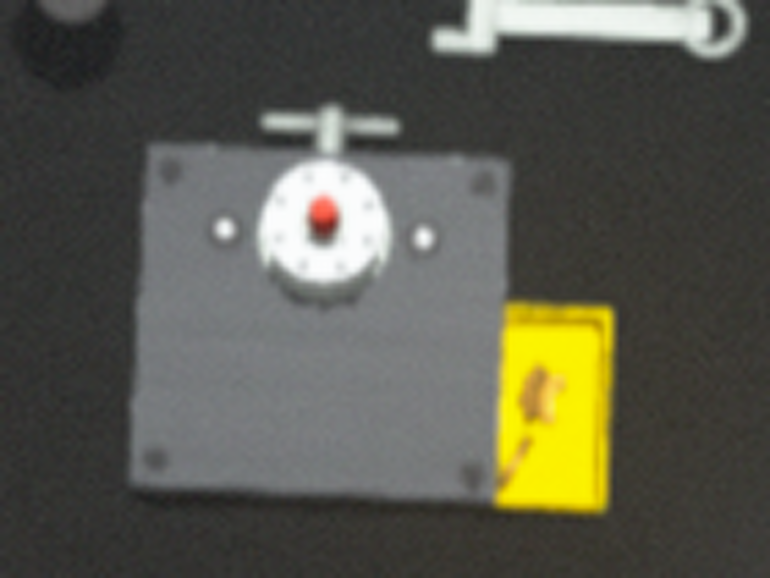

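View pics/t4.png

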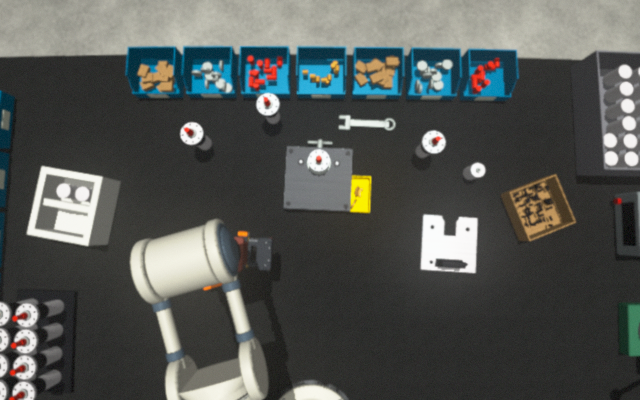

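```bash
python3 - <<'E'
from h import *
im=load('t4'); c,s=np.cos(FYAW),np.sin(FYAW)
for U,V in [(500,488),(507,478),(515,465),(522,452),(530,440),(540,375),(540,395),(540,412),(555,385),(580,460),(590,400)]:
    u,v=cp(U,V,5.5,260,120); P=px_depth(im,u,v); p=P[:2]-FX; print((U,V),np.round([c*p[0]+s*p[1],-s*p[0]+c*p[1],P[2]],4))
crop('t4','t4d',344,170,376,216,13)
E
```

```text
(500, 488) [-0.0726 -0.0881  0.0075]
(507, 478) [-0.0683 -0.0905  0.0167]
(515, 465) [-0.0617 -0.0944  0.0119]
(522, 452) [-0.0555 -0.0974  0.0121]
(530, 440) [-0.0498 -0.1007  0.0141]
(540, 375) [-0.0192 -0.1041  0.0155]
(540, 395) [-0.0282 -0.1048  0.0118]
(540, 412) [-0.0364 -0.1049  0.0139]
(555, 385) [-0.0228 -0.112   0.0087]
(580, 460) [-0.0573 -0.1257  0.0037]
(590, 400) [-0.0286 -0.1293  0.0034]
```

View pics/t4d.png

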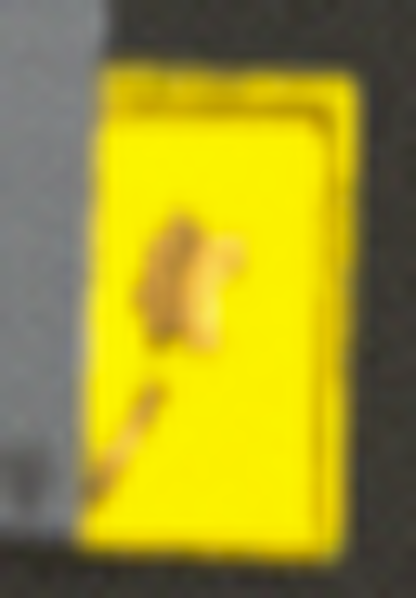

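View pics/s4c.png

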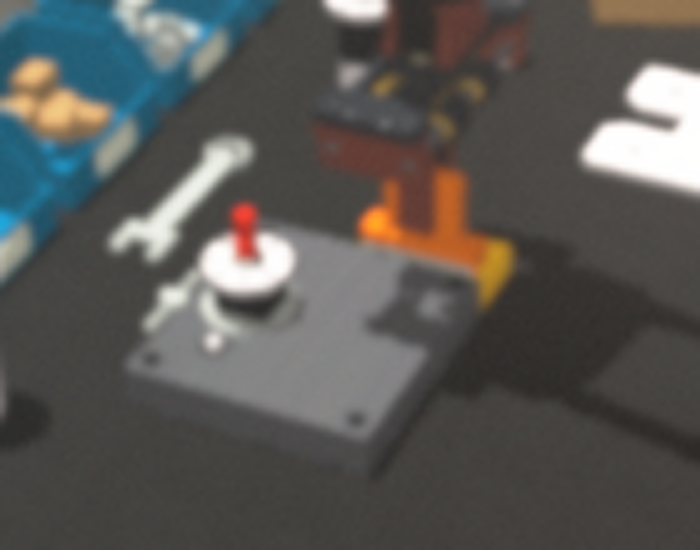

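```bash
python3 - <<'E'
from h import *
move_l([.45,.17,.040],speed=.12)
move_l([.45,.17,.0345],speed=.04); st('placed')
gripper_open(); st('open')
move_l([.45,.17,.14],speed=.25)
q=q_down(-3.3)
move_to([.4153,-.3469,.12],q); st('above plate')
snap('top','t5'); snap('side','s5')
E
```

```text
placed t 15.3 tcp [0.4501 0.17   0.0348] F [-0.72  0.83 -0.33] M [ 0.05 -0.16 -0.  ] gap 0.0182
open t 16.45 tcp [0.45   0.17   0.0345] F [ 0.25  0.49 -0.18] M [ 0.07 -0.17 -0.02] gap 0.088
above plate t 18.9 tcp [ 0.4158 -0.3461  0.1199] F [ 0.7  -0.99  0.46] M [-0.06 -0.1   0.02] gap 0.0882
```

View pics/t5.png

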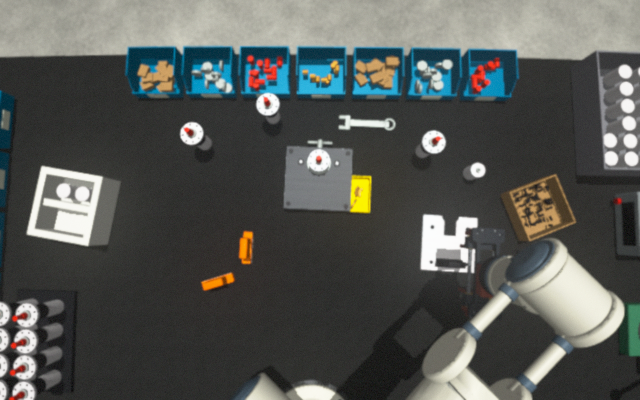

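View pics/s5.png

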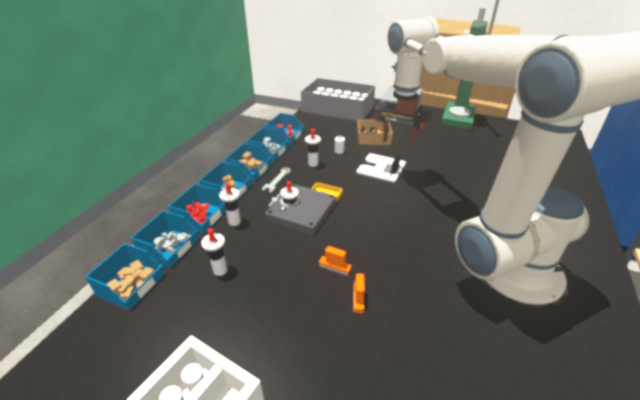

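```bash
python3 - <<'E'
from h import *
move_l([.4153,-.3469,.024],speed=.12); st('down')
close(); st('closed')
move_l([.4153,-.3469,.06],speed=.08); st('up')
snap('top','t6'); snap('side','s6')
crop('t6','t6c',400,180,500,280,6)
crop('s6','s6c',340,120,430,195,8)
E
```

```text
down t 19.95 tcp [ 0.4158 -0.3473  0.025 ] F [0.34 0.58 0.97] M [ 0.01 -0.03 -0.03] gap 0.0879
closed t 21.05 tcp [ 0.4154 -0.3469  0.024 ] F [ 1.1   0.44 -0.14] M [-0.07 -0.22 -0.05] gap 0.0161
up t 21.65 tcp [ 0.4153 -0.347   0.0603] F [-0.23 -0.06 -4.76] M [0.   0.14 0.01] gap 0.0155
```

View pics/t6c.png

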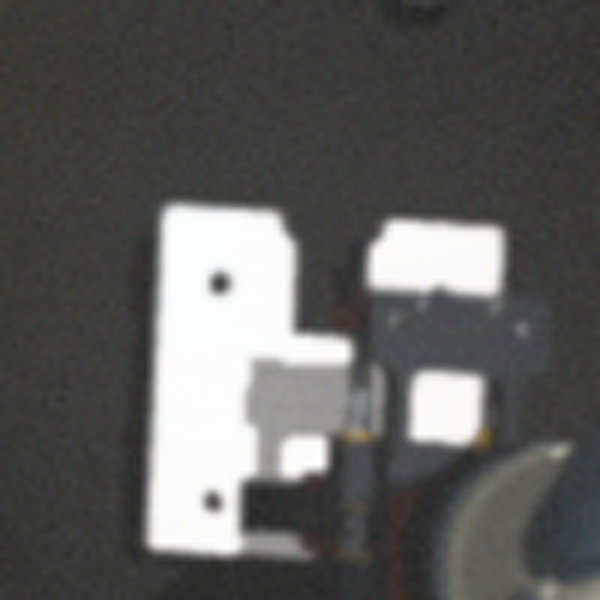

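View pics/s6c.png

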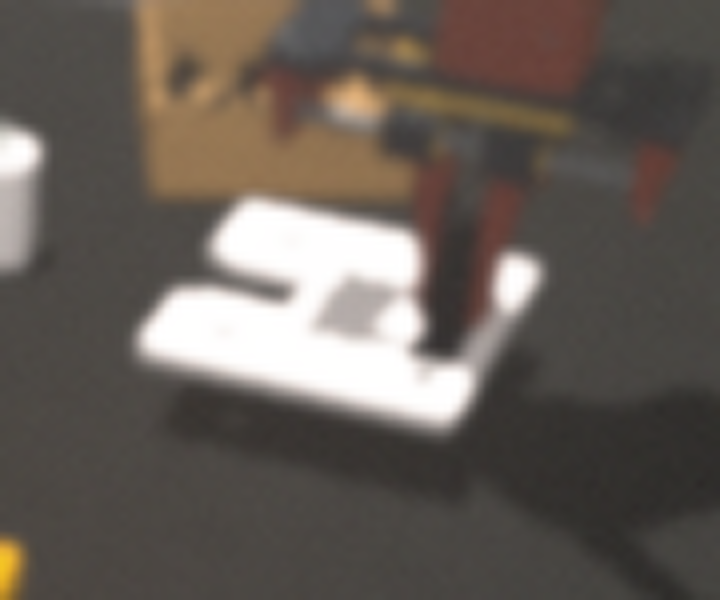

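```bash
cat >> h.py <<'E'
def planefit(im,box,zlo,zhi,thr=200):
    u0,v0,u1,v1=box; g=im['frame'].min(2); P=[]
    for v in range(v0,v1):
        for u in range(u0,u1):
            if g[v,u]>thr and im['depth'][v,u]>0:
                p=px_depth(im,u,v)
                if zlo<p[2]<zhi: P.append(p)
    P=np.array(P); m=P.mean(0); A=np.c_[P[:,:2]-m[:2],np.ones(len(P))]
    k=np.linalg.lstsq(A,P[:,2],rcond=None)[0]
    return len(P),m.round(4),np.degrees(k[:2]).round(2)
E
python3 - <<'E'
from h import *
print('before',planefit(load('t0'),(418,212,480,262),-.01,.02))
print('after ',planefit(load('t6'),(424,212,450,272),.02,.07))
print('side b',planefit(load('s0'),(355,145,410,185),-.01,.03))
print('side a',planefit(load('s6'),(350,140,410,180),.02,.07))
im=load('t6')
hl=cen(im,*cp(219,283,6,400,180),3,True); print(hl)
for h in (.040,.044): print(px_plane(im,*hl,h))
E
```

```text
before (2168, array([ 0.4746, -0.3485,  0.0076]), array([-0.33, -0.08]))
after  (1005, array([ 0.4719, -0.303 ,  0.044 ]), array([-0.03, -0.19]))
side b (664, array([ 0.4685, -0.3392,  0.0097]), array([-0.13, -0.08]))
side a (579, array([ 0.4721, -0.336 ,  0.0454]), array([-0.15, -0.25]))
(np.float64(436.20452976108277), np.float64(226.72738572020438))
[ 0.50710642 -0.30675845  0.04      ]
[ 0.50705117 -0.30551764  0.044     ]
```

```bash
python3 - <<'E'
from h import *
q=q_down(np.degrees(FYAW))
move_l([.4153,-.3469,.09],speed=.15)
move_l(fx(-.135,0,.09),speed=.2,orientation=q); st('stage')
move_l(fx(-.135,0,.0638),speed=.1); st('low')
snap('top','t7'); snap('side','s7')
crop('t7','t7c',260,120,400,225,5.5)
crop('s7','s7c',250,150,370,250,6)
E
```

```text
stage t 24.01 tcp [ 0.4937 -0.0054  0.09  ] F [ 0.3   0.52 -5.58] M [-0.13  0.09 -0.03] gap 0.0155
low t 24.42 tcp [ 0.4932 -0.0049  0.0631] F [ 0.27  0.34 -3.71] M [-0.05  0.05 -0.02] gap 0.0156
```

View pics/t7c.png

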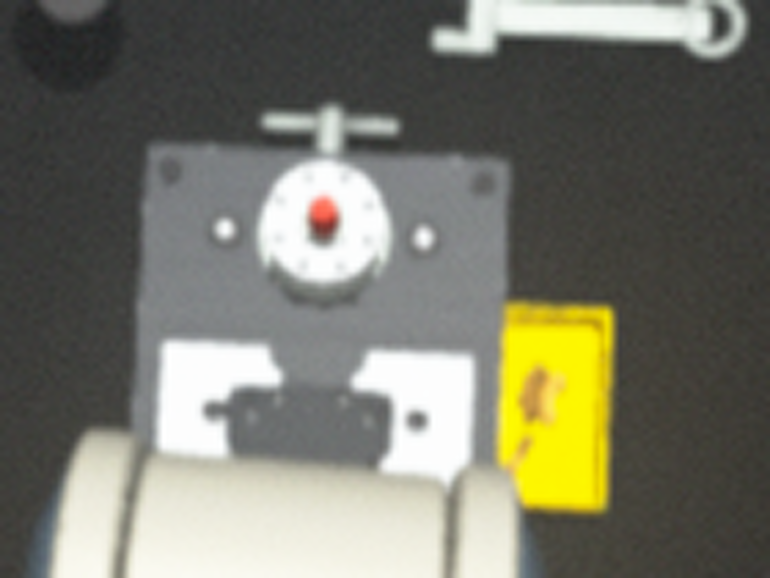

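View pics/s7c.png

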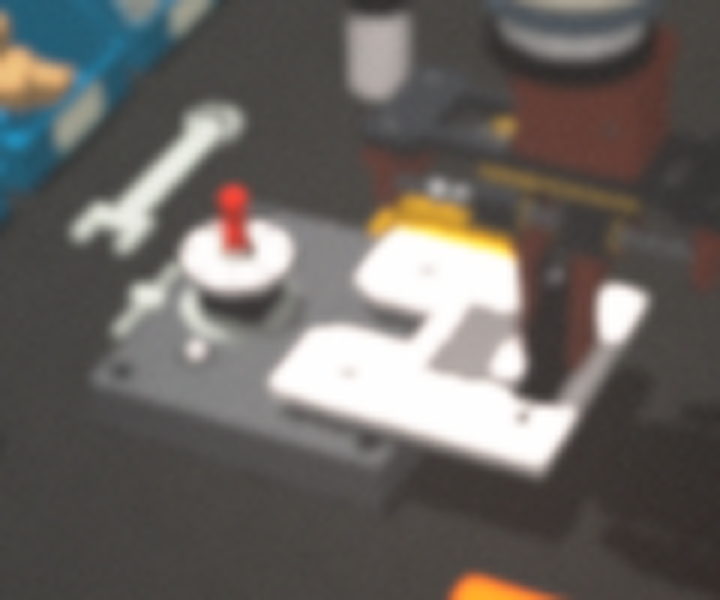

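```bash
python3 - <<'E'
from h import *
im=load('t7'); c,s=np.cos(FYAW),np.sin(FYAW)
def F(U,V,h,ref=False):
    u,v=cp(U,V,5.5,260,120)
    if ref: u,v=cen(im,u,v,3,True)
    p=px_plane(im,u,v,h)[:2]-FX; return np.round([(c*p[0]+s*p[1])*1e3,(-s*p[0]+c*p[1])*1e3],2)
print('TL',F(160,341,.047),'TR',F(474,354,.047),'holeR',F(417,421,.045),F(417,421,.045,True),'expect corner',(-15,70),'holeR',(-45,-46))
for U,V in ((225,229),(423,238)):
    u,v=cen(im,*cp(U,V,5.5,260,120),3); p=px_plane(im,u,v,.034)[:2]-FX; print(np.round([(c*p[0]+s*p[1])*1e3,(-s*p[0]+c*p[1])*1e3],2))
E
```

```text
TL [-15.53  71.74] TR [-14.85 -70.85] holeR [-46.34 -46.45] [-46.05 -46.33] expect corner (-15, 70) holeR (-45, -46)
[39.95 45.98]
[ 40.06 -46.04]
```

```bash
python3 - <<'E'
from h import *
for x in (-.09,-.06,-.0497):
    move_l(fx(x,-.0001 if 0 else 0,.0638),speed=.06); s=st(str(x))
    if np.hypot(*s['ft_force'][:2])>6: print('contact'); break
hold(.2); st('settled'); print(fx(-.0497,0))
snap('top','t8'); snap('side','s8')
crop('t8','t8c',260,120,400,225,5.5)
crop('s8','s8c',250,150,370,250,6)
E
```

```text
-0.09 t 25.42 tcp [ 0.5385 -0.0063  0.0636] F [ 0.53  0.51 -5.  ] M [-0.04  0.13  0.04] gap 0.0158
-0.06 t 26.07 tcp [ 0.5686 -0.0074  0.0635] F [-0.08 -0.14 -5.28] M [-0.06  0.13  0.01] gap 0.0158
-0.0497 t 26.39 tcp [ 0.5792 -0.0078  0.0638] F [-0.47  0.19 -4.49] M [-0.02  0.11  0.  ] gap 0.016
settled t 26.59 tcp [ 0.5789 -0.0078  0.0638] F [-0.07 -0.34 -4.46] M [-0.    0.09 -0.03] gap 0.0158
[ 0.57904328 -0.00780141  0.        ]
```

View pics/t8c.png

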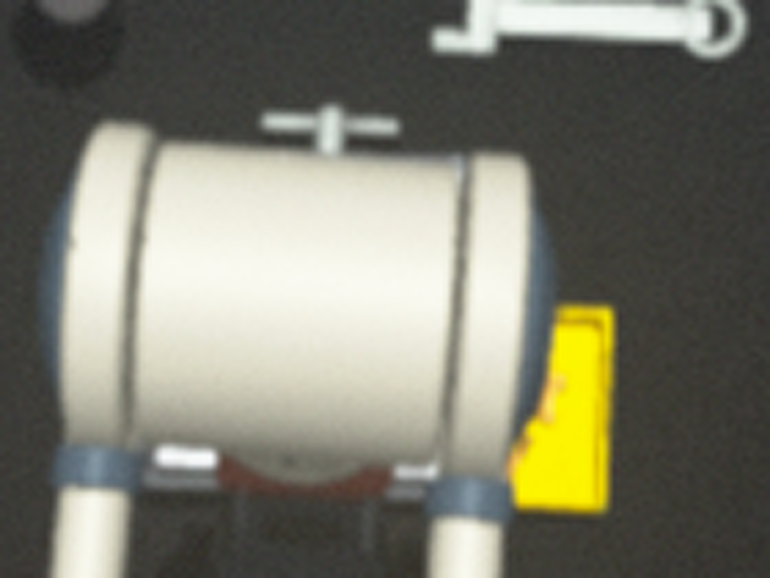

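View pics/s8c.png

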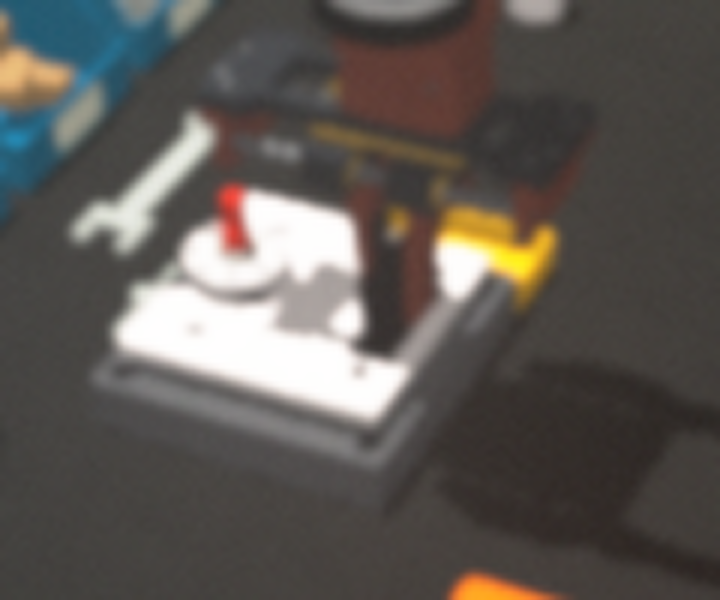

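Freely in, with no lateral force. Next I lower in steps and watch the force.

```bash
python3 - <<'E'
from h import *
for z in (.060,.0585,.057,.0555,.0545,.0540):
    move_l(fx(-.0497,0,z),speed=.03); s=st(str(z))
    if s['ft_force'][2]>4 or np.hypot(*s['ft_force'][:2])>6: print('contact'); break
snap('side','s9')
crop('s9','s9c',250,150,370,250,6)
E
```

```text
0.06 t 26.97 tcp [ 0.5787 -0.0078  0.0595] F [ 0.21  0.47 -4.64] M [-0.01  0.12  0.03] gap 0.0161
0.0585 t 27.22 tcp [ 0.5789 -0.0078  0.0583] F [-0.19 -0.17 -4.68] M [-0.03  0.03 -0.03] gap 0.0158
0.057 t 27.47 tcp [ 0.579  -0.0078  0.0568] F [ 1.24 -0.28 -4.72] M [0.01 0.12 0.01] gap 0.0158
0.0555 t 27.72 tcp [ 0.5789 -0.0078  0.0553] F [-0.24  0.5  -4.47] M [-0.07  0.15  0.03] gap 0.0161
0.0545 t 27.97 tcp [ 0.579  -0.0078  0.0544] F [ 0.43  0.03 -4.85] M [-0.08  0.12  0.03] gap 0.0156
0.054 t 28.22 tcp [ 0.5791 -0.0078  0.0541] F [-0.32 -0.53 -4.69] M [-0.02  0.1  -0.03] gap 0.0158
```

View pics/s9c.png

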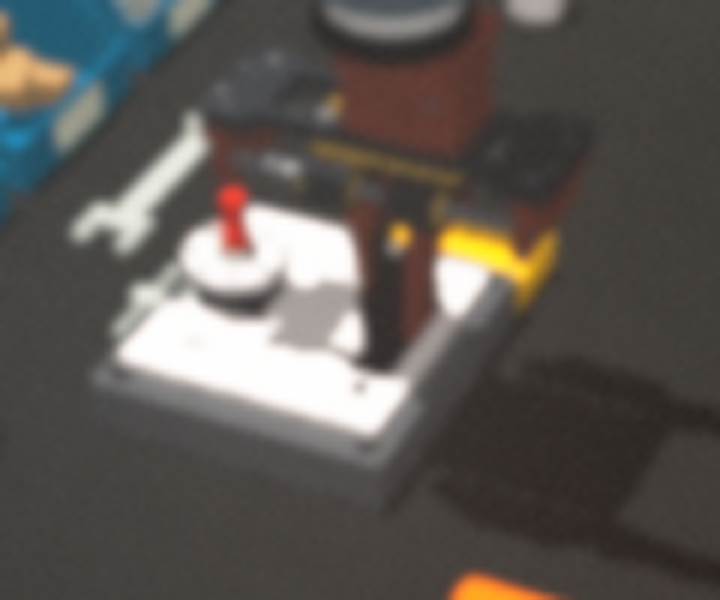

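```bash
python3 - <<'E'
from h import *
for z in (.0535,.0531):
    move_l(fx(-.0497,0,z),speed=.03); s=st(str(z))
    if s['ft_force'][2]>-2: break
gripper_open(); st('open')
p=state()['ee_pos']
move_l(fx(-.0497,0,.15),speed=.15); st('up')
move_to([.42,-.30,.2],q_down(-3)); st('away')
snap('top','t10'); snap('side','s10')
crop('t10','t10c',260,120,400,225,5.5)
crop('s10','s10c',250,150,370,250,6)
E
```

```text
0.0535 t 28.52 tcp [ 0.5791 -0.0078  0.054 ] F [-1.81 -0.11 -0.72] M [-0.05  0.3  -0.01] gap 0.0159
open t 29.69 tcp [ 0.579  -0.0078  0.0535] F [-0.45 -0.2  -0.17] M [-0.05 -0.05  0.  ] gap 0.0878
up t 30.48 tcp [ 0.5786 -0.0078  0.1488] F [ 0.78  0.47 -0.32] M [-0.04 -0.03  0.01] gap 0.0881
away t 31.76 tcp [ 0.4205 -0.2993  0.1995] F [ 0.35  0.4  -0.44] M [-0.06 -0.09  0.02] gap 0.088
```

View pics/t10c.png

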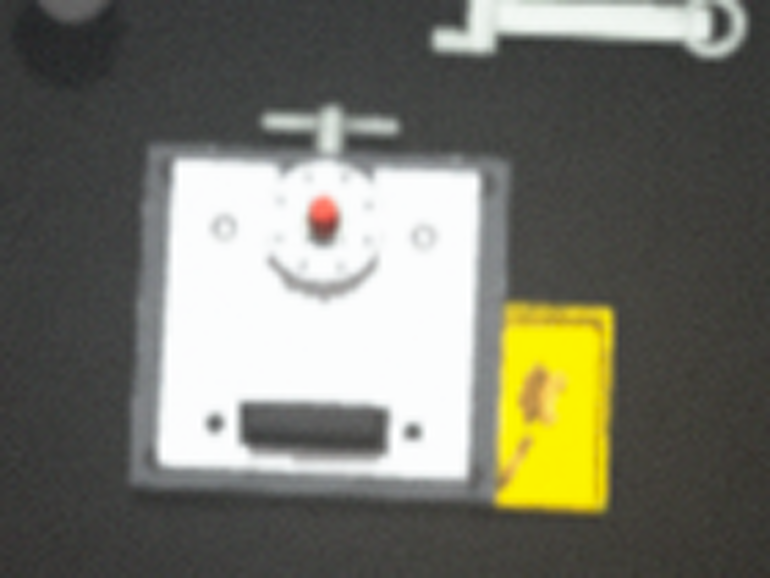

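View pics/s10c.png

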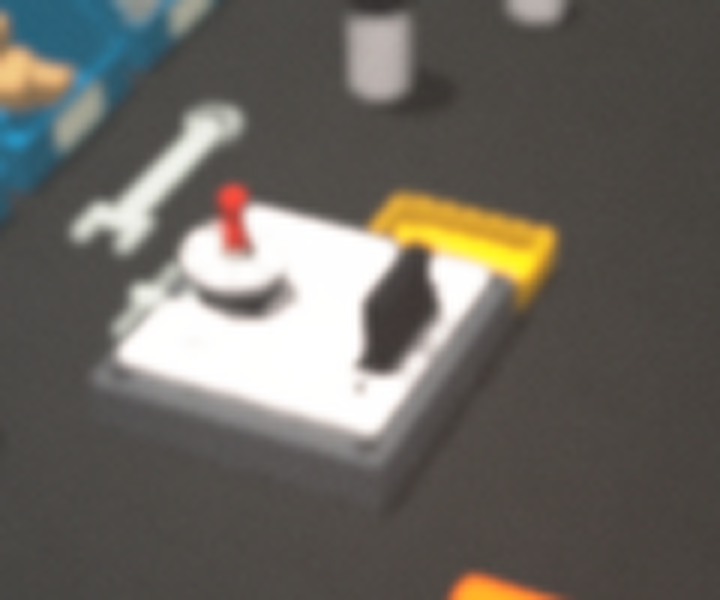

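View pics/t10.png

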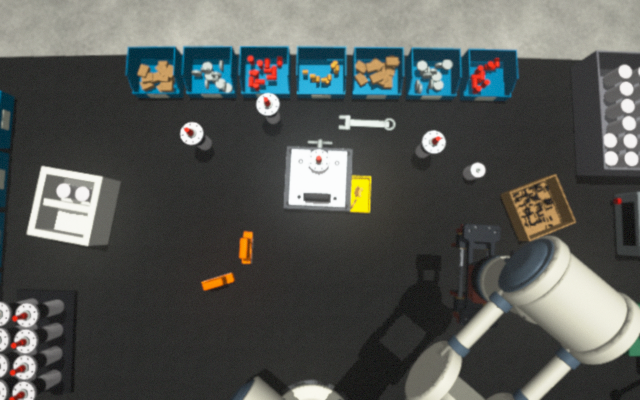

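```bash
python3 - <<'E'
from h import *
im=load('t10')
print('plate',planefit(im,(292,175,344,190),.0,.06)); print('bed before',planefit(load('t4'),(292,180,344,200),.0,.06,60))
print('all',planefit(im,(292,150,344,204),.03,.046))
c,s=np.cos(FYAW),np.sin(FYAW)
for U,V,h in ((172,158,.038),(482,172,.038),(157,466,.038),(469,480,.038)):
    p=px_plane(im,*cp(U,V,5.5,260,120),h)[:2]-FX; print(np.round([(c*p[0]+s*p[1])*1e3,(-s*p[0]+c*p[1])*1e3],1))
E
```

```text
plate (775, array([ 0.6167, -0.0093,  0.0379]), array([0.13, 0.11]))
bed before (1038, array([ 0.5986, -0.0094,  0.0299]), array([-0.2, -0. ]))
all (2013, array([ 0.63  , -0.0084,  0.0377]), array([-0.24,  0.12]))
[71.  71.7]
[ 71.  -71.6]
[-71.8  70.9]
[-71.5 -71.5]
```

The plate's top is 8.0 mm above the bed, it lies flat, its corners are where they should be, and both pins show centred in their holes. Handing in.

```bash
python3 - <<'E'
from h import *
st(); print(job_done())
E
```

```text
t 31.86 tcp [ 0.4207 -0.2991  0.1996] F [ 0.    0.85 -0.01] M [-0.06 -0.11  0.03] gap 0.088
the job is handed in; nothing more can be done
None
```

The job is done and was handed in at 31.9 s. `job_done()` gives no verdict, so what follows rests on my own last pictures.

- **Scraper:** I used the orange block farthest from the base, wiped the three chips into the tray in one stroke, and stood the scraper upright on the mat at about (0.45, 0.17). It is clear of the fixture and the plate.
- **Chips:** the bed is empty and all three lie in the tray. Two overlap near fixture (-28, -104) mm. The third appears to stand on edge near (-62, -94) mm, about 9 mm inside the tray's bed-side limit. That is the tightest margin I saw.
- **Fork plate:** it was carried about 9 mm above the bed, passed under the flange without side contact, lowered over the pins and released. Its top measures 37.8 mm against 38 expected, and the tilt is under 0.3°. The outline is centred to about 0.5 mm, and both pins show as rings in their holes.
- **Motors and wrench:** they look unmoved in the last top picture. I compared them by eye and did not measure them.

No check failed or disagreed.

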